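Seat the cover plate on the sprung pump flange and latch it

TASK

Put the aluminium cover plate on the red sprung pump flange, sliding it about under light pressure until its two holes drop over the two studs and it lies fully home, flat on the flange, right way up. Let go of it, and only then swing the latch arm shut over the end of the plate, up to its stop, and let go. Do not force the plate against the fixture (stay under about 20 N), and leave the other things on the bench where they are.

Things in the scene. Friction and masses are not known exactly. Their poses are not given: they have to be found in the camera images.
- fixture: Fixed test fixture; origin: centre of the underside of its white plinth (110 mm in x, 150 mm in y, 20 mm tall) on the bench. Latch at its +y end. Above the plinth sits a red rectangular sprung flange, 78 mm (x) x 130 mm (y), its top face 50 mm above the bench, bearing two upright steel studs.
- face (a point): Nominal centre of the flange's top face: on the fixture's axis, 50 mm above the bench (fixed to the fixture). The real flange with its studs sits on a cross-slide locked anywhere up to 8 mm in x and up to 8 mm in y from here, unmeasured, but parallel to the fixture. Sprung in height: stays up until pushed with 3 to 5 N, then sinks 1 mm per 0.7 N to a hard stop at 10 mm (about 12 N), and springs back.
- stud (a point): Nominal tip of the stud nearer the latch, 42 mm in +y from the nominal centre and 59 mm above the bench (fixed to the fixture; the real one is off by the flange's unmeasured offset). The other stud is 84 mm away along -y. Studs: 8 mm diameter, 9 mm above the flange's face, nearly square-ended (0.5 mm edge bevel).
- cover: Loose aluminium cover plate, 66 mm (x) x 120 mm (y) x 6 mm, 0.15 to 0.26 kg, with two through holes of 11 mm diameter at y = +42 and -42 mm, and an upright central rib to grip it by: 14 mm thick (x), 44 mm long (y), from 6 up to 40 mm. Origin: centre of the underside. Starts flat on the bench, rib up. Fits either way round by a half turn.
- cover_top (a point): centre of the top of the cover's rib, 40 mm above the plate's underside
- latch_pin (a point): Centre of the top (100 mm above the bench) of the upright steel pin, 10 mm diameter, 34 mm tall, on the latch arm, 30 mm from the arm's pivot. The arm: a flat steel bar 14 mm wide, 8 mm thick, reaching 58 mm from the pivot, underside 58.5 mm above the bench: it passes just over a seated plate (top at 56 mm) and meets the edge of one that is not down.
- latch (a joint): Angle of the latch arm (rad): 0 = shut at its stop, the arm pointing along the fixture's -y over the flange's end; positive = open, turned counter-clockwise seen from above; at 1.57 it points along the fixture's +x; limit 1.9. Upright pivot at x = 22, y = 100 mm in the fixture's frame. Stiff (about 3 N at the pin), stays where left.
- adapter_ring: Bystander, to be left alone: black adapter ring, 76 mm across, 18 mm tall; origin at its underside
- adapter_ring_big: Bystander, to be left alone: black adapter ring, 96 mm across, 20 mm tall; origin at its underside
- collar: Bystander, to be left alone: small red collar ring, 40 mm across, 22 mm tall, near the middle between fixture and cover; origin at its underside
- screwdriver: Bystander, to be left alone: screwdriver lying on the bench; origin at its underside
- wrench: Bystander, to be left alone: steel wrench lying on the bench; origin at its underside
- blank_flange: Bystander, to be left alone: round steel blank, 70 mm across, with a 32 mm boss, 24 mm tall; origin at its underside
- bolt_tray: Bystander, to be left alone: open grey tray 90 x 130 x 35 mm; origin at its underside
Mind the look-alikes: they are no part of the job. What is shaped like the fixture but blue is not meant.

How it is judged:
By the outcome, as a careful person would: the job done as asked, in the order asked, and still so for the second after the job is handed in, with the robot touching nothing.
It also fails if it takes over 72 s, if anything falls off the work surface, if the arm or the gripper's body presses on something with over 40 N, if the wrist force passes 120 N, or if a joint passes its speed limit or range.

ROBOT

A 6-joint arm with a two-finger parallel gripper is mounted at the origin on the work surface. World frame = base frame: x ahead of the robot, y to its left, z up, the work surface at z = 0. Lengths are in mm, angles in rad, forces in N, time in s.
With the tool pointing down it reaches from about 350 to 950 mm from the base axis. Payload 17.4 kg.
Tool frame: the origin (TCP) lies at the very end of the fingers, on their centre line; the grasp point (between the pads) lies 19 mm behind it (manip.hold_point_z is the z of the grasp point in the tool frame, in mm); z points along the fingers, y is the line along which they close (so a half turn about z gives the same grasp; the last joint's range is limited). The gripper opens to 93 mm and grips with 3 to 60 N. Pads are 15 mm wide; open, the fingers measure 128 mm over their backs; the gripper's body (75 mm by 188 mm) begins 65 mm behind the grasp point.
Start: joints at [-1.2, 0.116, 1.442, -0, 1.584, -0.038], TCP at [268.31, -619.389, 218.646] pointing down, gripper open.
Joint ranges: [-2.83, 2.83], [-0.83, 2.19], [0.07, 2.5], [-1.14, 4.28], [0.01, 3], [-2.97, 2.97]. Speed limits (rad/s): [1.89, 1.89, 2.22, 3.14, 3.14, 3.14].

INTERFACE

Orientations are given as a 3x3 rotation matrix whose columns are the frame's x, y, z axes.
In Python, from plant import manip gives the robot as it stands. Calls block until the motion is done:
- manip.goto(position, orientation): joint-space move of the TCP to a pose.
- manip.move_linear(position, frame=None, speed=150): straight line of the TCP; frame=None keeps the orientation; speed is the mean speed in mm/s.
- manip.set_joints(angles): joint-space move.
- manip.grip(opening, f_grip=None): opening from 0.0 (shut) to 1.0 (fully open); f_grip is the grip in N (None keeps the last); returns when the fingers have stopped.
- manip.wait(seconds).
- manip.solve_ik(position, orientation): joint angles nearest the present ones, or None.
- manip.camera(name): name is "side" or "top"; returns the picture (400x640x3 uint8, blue, green, red); there is no depth.
- manip.calibration(name): a dict with "fov_y" (degrees; the focal length in pixels is half the picture's height over the tangent of half this angle, whatever the lens; pixels are square), "cx", "cy" (the principal point, pixels), "camera_from_world" (4x4, takes a point from world to camera coordinates). Camera axes: x right, y down, z forward; pixel columns grow to the right and rows downward; lengths in mm; the calibration is good to about 2 mm. A picture is of the moment at which its call begins. calibration takes no time and is no camera call.
A pose or a line that the arm cannot do raises manip.MotionError and nothing moves.
- manip.close_job(): hands the job in; it is judged then, once.
Readings, each from a call of its own:
- manip.read_t(): time.
- manip.read_joint_positions(): joint angles.
- manip.read_qd(): joint speeds.
- manip.read_joint_efforts(): joint torques, N m.
- manip.read_eef_pos(): TCP position.
- manip.read_tcp_rot(): TCP orientation.
- manip.read_contact_force(): force on the tool from outside, world axes, zero at the start.
- manip.read_torque(): the same for the moment, N m.
- manip.read_opening(): opening from 0.0 (shut) to 1.0 (fully open).
- manip.read_grip_force(): force on a finger pad.
Only numpy, scipy, OpenCV 4.12 (cv2) and the standard library are available. Lean on these libraries where they do the work, as an engineer would, in place of code of your own. Each camera call takes 0.05 s, during which the arm holds its last target. There are 200 camera calls.

## Working session

There is one attempt and no reset: what is moved stays moved. The work goes in short steps, each a Python script; the robot and the scene stay as the last script left them, time stands still between calls to the robot, and variables do not carry over. Pictures are saved under pics/ and viewed, at most 10 in all, crops included, and the job is handed in when it is done.

```bash
ls; mkdir -p pics
python3 - <<'E'
from plant import manip
import cv2,numpy as np
for n in("top","side"):
    im=manip.camera(n); cv2.imwrite(f"pics/{n}0.png",im)
    c=manip.calibration(n); print(n,c["fov_y"],c["cx"],c["cy"]);print(np.round(c["camera_from_world"],3)); print([k for k in c])
print(manip.read_t(),manip.hold_point_z)
E
```

```text
pics
top 45.89214396913433 325.64003158748903 199.93259377002371
[[ 1.000000e-02 -1.000000e+00  1.300000e-02  3.353400e+01]
 [-9.880000e-01 -1.200000e-02 -1.520000e-01  5.195640e+02]
 [ 1.520000e-01 -1.200000e-02 -9.880000e-01  1.250987e+03]
 [ 0.000000e+00  0.000000e+00  0.000000e+00  1.000000e+00]]
['fov_y', 'cx', 'cy', 'camera_from_world']
side 55.29556378353393 323.69254929441263 203.86654167905874
[[-8.84000e-01 -4.67000e-01 -1.50000e-02  5.03570e+02]
 [-3.29000e-01  6.44000e-01 -6.90000e-01  2.00567e+02]
 [ 3.32000e-01 -6.05000e-01 -7.23000e-01  8.67440e+02]
 [ 0.00000e+00  0.00000e+00  0.00000e+00  1.00000e+00]]
['fov_y', 'cx', 'cy', 'camera_from_world']
0.1 -18.8
```

View pics/top0.png

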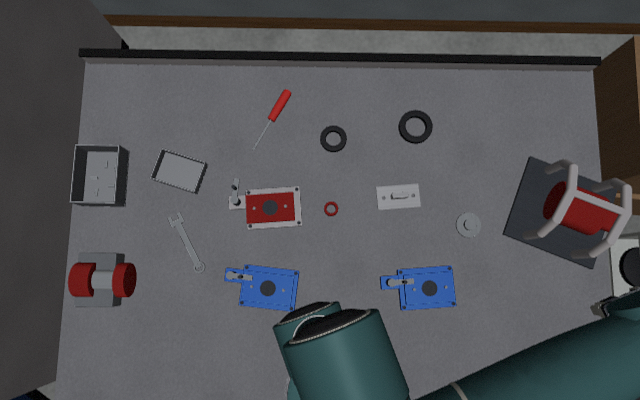

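View pics/side0.png

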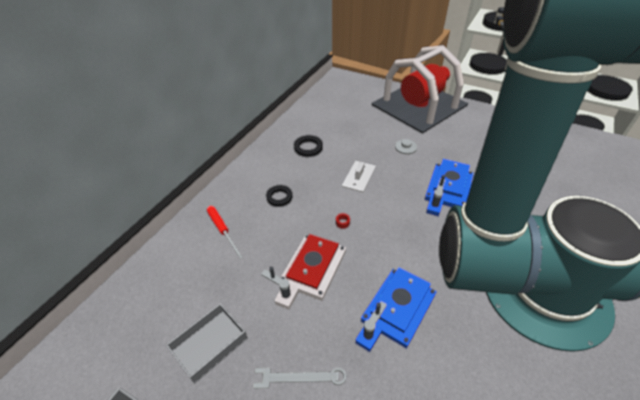

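Candidates in the top view:
- **Fixture:** red one at (273,208). Not the blue ones at (268,287) and (427,287), the red collar at (331,209) or the red machine parts.
- **Cover:** light plate with rib at (398,197). Not the blank (468,225), the tray (180,171) or the fixture plinth.

The latch arm is at about (236,188), pointing up the image (world +x), so it is open.

```bash
cat > h.py <<'E'
from plant import manip
import cv2,numpy as np
def K(n):
    c=manip.calibration(n); f=200/np.tan(np.radians(c["fov_y"]/2)); return f,c["cx"],c["cy"],np.array(c["camera_from_world"])
def plane(n,uv,z):
    f,cx,cy,T=K(n); R,t=T[:3,:3],T[:3,3]; o=-R.T@t
    d=R.T@np.array([(uv[0]-cx)/f,(uv[1]-cy)/f,1]); return o+d*(z-o[2])/d[2]
def proj(n,p):
    f,cx,cy,T=K(n); q=T[:3,:3]@np.asarray(p,float)+T[:3,3]; return np.array([cx+f*q[0]/q[2],cy+f*q[1]/q[2]])
def big(mask,near):
    cs,_=cv2.findContours(mask.astype(np.uint8),cv2.RETR_EXTERNAL,cv2.CHAIN_APPROX_NONE)
    cs=[c for c in cs if cv2.contourArea(c)>30]
    return min(cs,key=lambda c:np.hypot(*(c.reshape(-1,2).mean(0)-near)))
def rect(n,c,z):
    p=np.array([plane(n,q,z)[:2] for q in c.reshape(-1,2)],np.float32)
    return cv2.minAreaRect(p)
def down(yaw): # tool y along direction yaw
    y=np.array([np.cos(yaw),np.sin(yaw),0]); z=np.array([0,0,-1.]); return np.c_[np.cross(y,z),y,z]
E
python3 - <<'E'
from h import *
for n,nf,nc,nl in(("top",(273,208),(398,197),(236,188)),("side",(314,262),(358,176),(277,280))):
    im=cv2.imread(f"pics/{n}0.png"); b,g,r=[im[...,i].astype(int) for i in range(3)]
    hsv=cv2.cvtColor(im,cv2.COLOR_BGR2HSV)
    red=(hsv[...,1]>120)&((hsv[...,0]<10)|(hsv[...,0]>170))&(r>70)
    c=big(red,nf); print(n,"flange",rect(n,c,50))
    bright=(im.min(2)>140); 
    c=big(bright,nc); print(" cover",rect(n,c,6),cv2.boundingRect(c))
a=cv2.imread("pics/top0.png")[165:245,215:435]; s=cv2.imread("pics/side0.png")[150:310,250:390]
a=cv2.resize(a,None,fx=3.6,fy=3.6,interpolation=2); s=cv2.resize(s,(262,300),interpolation=2)
out=np.zeros((600,800,3),np.uint8); out[:288,:792]=a; s=cv2.imread("pics/side0.png")[155:315,255:385]; s2=cv2.resize(s[70:],None,fx=3.4,fy=3.4,interpolation=2); out[290:290+s2.shape[0],:s2.shape[1]]=s2
cv2.imwrite("pics/crop0.png",out)
E
```

```text
top flange ((495.53863525390625, 190.61483764648438), (76.30119323730469, 129.270263671875), 4.79690408706665)
 cover ((537.1005859375, -163.9944305419922), (61.4964714050293, 117.70921325683594), 5.30894136428833) (377, 184, 43, 25)
side flange ((496.3623962402344, 193.2908172607422), (77.18405151367188, 130.98715209960938), 4.79826021194458)
 cover ((624.4326782226562, -251.4290771484375), (1318.729248046875, 1549.19384765625), 24.54269027709961) (0, 46, 640, 354)
```

View pics/crop0.png

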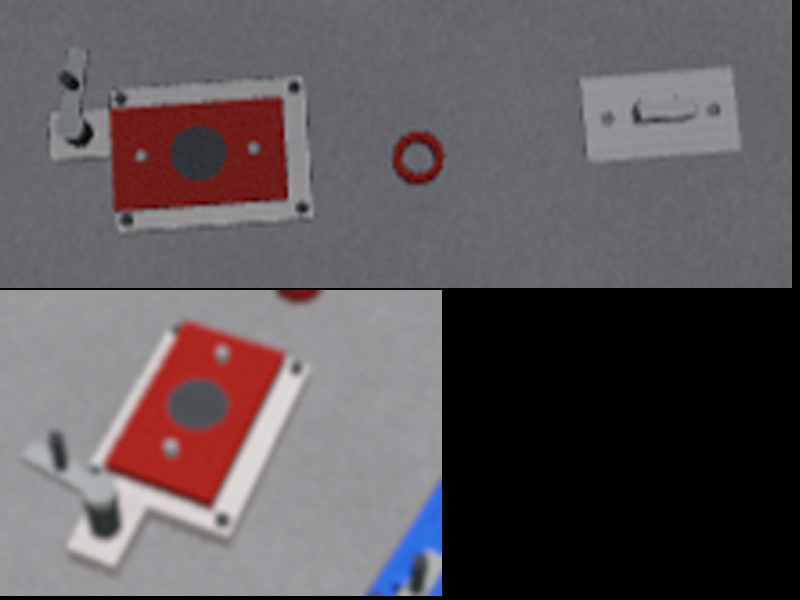

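```bash
cat >> h.py <<'E'
def tri(uv1,uv2,a="top",b="side"):
    A=[];B=[]
    for n,uv in((a,uv1),(b,uv2)):
        p,q=plane(n,uv,0),plane(n,uv,300); d=(q-p)/np.linalg.norm(q-p); M=np.eye(3)-np.outer(d,d); A.append(M);B.append(M@p)
    return np.linalg.solve(A[0]+A[1],B[0]+B[1])
E
python3 - <<'E'
from h import *
t=lambda x,y:(215+x/3.6-.4,165+y/3.6-.4); s=lambda x,y:(255+x/3.4-.4,225+(y-290)/3.4-.4)
for nm,a,b in(("studL",(141,155),(170,446)),("studF",(254,148),(222,352)),("pin",(67,75),(55,434))):
    print(nm,np.round(tri(t(*a),s(*b)),1),np.round(plane("top",t(*a),100 if nm=="pin" else 59),1),np.round(plane("side",s(*b),100 if nm=="pin" else 59),1))
h1,h2=plane("top",t(607,118),6),plane("top",t(713,109),6); print("holes",h1,h2,(h1+h2)/2,np.linalg.norm(h1-h2))
im=cv2.imread("pics/top0.png"); s_=cv2.imread("pics/side0.png")
for th in(110,120,130): print(th,rect("top",big(im.min(2)>th,(398,197)),6))
m=s_.min(2)
for th in(170,180,190):
    try: print(th,rect("side",big(m>th,(358,176)),6))
    except Exception as e: print(e)
R=[manip.solve_ik((537,-164,z),down(y)) for z in(10,200) for y in(np.radians(5),np.radians(185))]; print(R)
E
```

```text
studL [493.4 232.3  57.5] [492.8 231.9  59. ] [493.3 233.2  59. ]
studF [499.8 148.4  57.4] [499.1 148.1  59. ] [499.7 149.6  59. ]
pin [545.1 281.5 100.8] [545.1 281.6 100. ] [545.7 281.2 100. ]
holes [ 533.57043219 -122.60835181    6.        ] [ 541.74122964 -205.68406788    6.        ] [ 537.65583092 -164.14620985    6.        ] 83.47656276006398
110 ((537.1348266601562, -164.21849060058594), (68.8841323852539, 120.98818969726562), 5.373744487762451)
120 ((537.1641845703125, -164.478759765625), (67.16822052001953, 119.8075180053711), 5.312262535095215)Traceback (most recent call last):
  File "<stdin>", line 7, in <module>
  File "h.py", line 15, in rect
    p=np.array([plane(n,q,z)[:2] for q in c.reshape(-1,2)],np.float32)
                ~~~~~^^^^^^^
  File "h.py", line 6, in plane
    f,cx,cy,T=K(n); R,t=T[:3,:3],T[:3,3]; o=-R.T@t
              ~^^^
  File "h.py", line 4, in K
    c=manip.calibration(n); f=200/np.tan(np.radians(c["fov_y"]/2)); return f,c["cx"],c["cy"],np.array(c["camera_from_world"])
ValueError: time passes only in moves, steps and waits
```

Sizes, heights and stud spacing all check out: cover at (537,-164), yaw 5.35°; stud midpoint at about (496,190.5), yaw about 4.7°. I'll cache the calibration and pick up the cover.

```bash
sed -i 's/^def K(n):/from functools import lru_cache\n@lru_cache\ndef K(n):/' h.py
python3 - <<'E'
from h import *
D=down(np.radians(5.35))
q=manip.solve_ik((537.2,-164.3,150),D); q2=manip.solve_ik((537.2,-164.3,150),down(np.radians(185.35)))
print(np.round(q,2),np.round(q2,2))
if abs(q2[5])<abs(q[5]): D=down(np.radians(185.35))
np.save("flip.npy",abs(q2[5])<abs(q[5]))
manip.move_linear((220,-500,330),speed=250)
manip.goto((500,-160,330),D)
manip.goto((537.2,-164.3,120),D)
manip.grip(0.6)
manip.move_linear((537.2,-164.3,40),speed=150)
manip.move_linear((537.2,-164.3,10),speed=60)
print(manip.read_contact_force())
manip.grip(0.0,f_grip=35)
print("open",manip.read_opening()*93,manip.read_grip_force(),manip.read_contact_force(),manip.read_t())
manip.move_linear((537.2,-164.3,20),speed=40)
print(manip.read_opening()*93,manip.read_contact_force(),manip.read_eef_pos())
manip.move_linear((537.2,-164.3,150),speed=150)
print(manip.read_contact_force(),manip.read_torque(),manip.read_t())
for n in("top","side"): cv2.imwrite(f"pics/{n}1.png",manip.camera(n))
a=cv2.imread("pics/top1.png")[150:250,300:500];b=cv2.imread("pics/side1.png")[60:260,260:460]
cv2.imwrite("pics/c1.png",np.hstack([cv2.resize(a,(480,240)),cv2.resize(b,(300,300))[:240]]))
E
```

```text
[-0.34 -0.1   1.77 -0.    1.47 -0.44] [-0.34 -0.1   1.77 -0.    1.47  2.71]
[-0.81044672  0.19538632  1.07027996]
open 14.073017173826788 35.00003457069397 [-0.58405524  0.68001881  1.44256212] 6.2583
13.882100509811975 [-0.18211626 -0.33732066 -2.48167261] [ 537.30649602 -164.35899476   20.2801574 ]
[-0.03514614  0.18373188 -1.88958657] [-0.03730678 -0.08728897 -0.0373728 ] 7.675
```

View pics/c1.png

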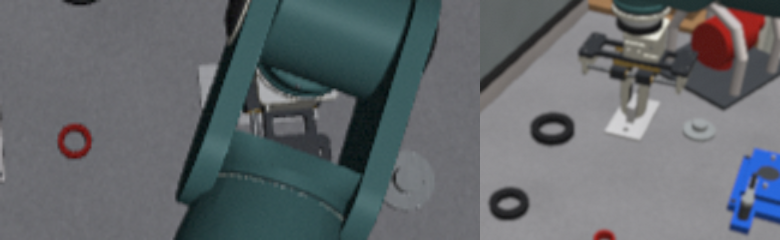

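```bash
cat > s.py <<'E'
from h import *
def F(k=4):
    a=[]
    for _ in range(k): a.append(manip.read_contact_force()); manip.wait(0.02)
    return np.mean(a,0)
E
python3 - <<'E'
from s import *
D=down(np.radians(4.7)); x,y=496.2,190.6
manip.goto((x,y,150),D); manip.move_linear((x,y,76),speed=100); manip.wait(.3)
f0=F(8); np.save("f0.npy",f0); print("tare",f0,manip.read_t())
z=76
while z>59.5:
    z-=1; manip.move_linear((x,y,z),speed=20); f=F()-f0
    print(z,np.round(f,1),np.round(manip.read_eef_pos(),1))
    if f[2]>5.5: break
print(manip.read_t(), manip.read_torque())
E
```

```text
tare [-0.4429854  -0.0289952  -2.63276769] 10.4417
75 [ 0.9 -0.2  0.7] [496.2 190.6  74.9]
74 [ 0.1 -0.6  0.1] [496.2 190.6  74. ]
73 [0.8 0.3 0.3] [496.2 190.6  73. ]
72 [ 0.6 -0.5  0.7] [496.2 190.6  72. ]
71 [ 0.4 -0.2  0.2] [496.2 190.6  71. ]
70 [0.7 0.3 0.2] [496.2 190.6  70. ]
69 [0.7 0.2 0. ] [496.2 190.6  69. ]
68 [0.1 0.  0.2] [496.2 190.6  68. ]
67 [0.5 0.1 0.3] [496.2 190.6  67. ]
66 [-0.   0.2  0.3] [496.2 190.6  66. ]
65 [ 0.1 -0.5  0.7] [496.2 190.6  65. ]
64 [ 0.4 -0.1  0.4] [496.2 190.6  64. ]
63 [0.6 0.2 0.5] [496.2 190.6  63. ]
62 [0.1 0.  0.6] [496.2 190.6  62. ]
61 [-0.   0.3  0.2] [496.2 190.6  60.9]
60 [0.9 0.3 0.8] [496.2 190.6  60. ]
59 [-1.  -0.6  5.8] [496.3 190.6  59.2]
15.825 [-0.1604319   0.22583903 -0.01539265]
```

No stud contact at z=69; contact only came at z≈59.5, the flange face, so the holes have dropped over the studs. I'll release the cover and check it in the images.

Run:
```python
from s import *
manip.move_linear((496.2,190.6,59.8),speed=10); f0=np.load("f0.npy"); print(F()-f0)
manip.grip(0.45); print(manip.read_opening()); 
manip.move_linear((496.2,190.6,150),speed=120)
manip.goto((400,60,260),down(np.radians(4.7)))
for n in("top","side"): cv2.imwrite(f"pics/{n}2.png",manip.camera(n))
print(manip.read_t(), F(8))
a=cv2.imread("pics/top2.png")[160:240,210:330];b=cv2.imread("pics/side2.png")[220:320,250:370]
cv2.imwrite("pics/c2.png",np.hstack([cv2.resize(a,(400,267),interpolation=2),cv2.resize(b,(320,267),interpolation=2)]))
```

```text
[-0.26238512 -0.13048781  5.73832393]
0.452841519829499
18.6083 [ 0.23267751  0.23765518 -0.08510004]
```

View pics/c2.png

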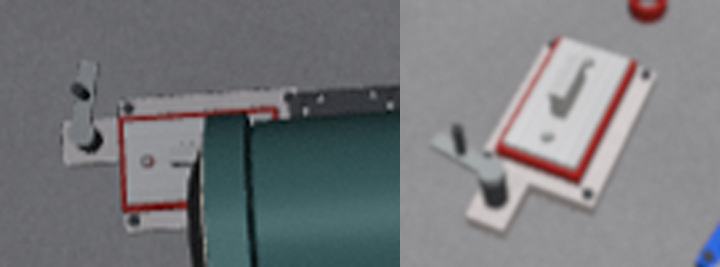

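The cover is flat and seated: rib up, stud visible in the near hole, even red margin all round. Next I'll find the latch geometry, taking the fixture centre from its four plinth bolts.

Run:
```python
from s import *
t=lambda x,y:(215+x/3.6-.4,165+y/3.6-.4)
b=[plane("top",t(*p),23)[:2] for p in((121,98),(294,87),(302,207),(126,219))]; c=np.mean(b,0)
print(np.round(b,1),c)
s=lambda x,y:(255+x/3.4-.4,225+(y-290)/3.4-.4)
a=np.radians(4.7); R=np.array([[np.cos(a),-np.sin(a)],[np.sin(a),np.cos(a)]])
piv=c+R@[22,100]; pin=np.array([545.2,281.5]); d=R.T@(pin-piv)
print("piv",piv,"r",np.hypot(*d),"theta",np.arctan2(d[0],-d[1]))
print("hub",tri(t(74,128),s(98,487)))
D=[down(a+np.pi*k/4) for k in(1,-3,5)]
for d in D: print(manip.solve_ik((545.2,281.5,72),d))
```

```text
[[541.7 253.9]
 [552.  121.1]
 [459.2 113.2]
 [448.4 246.8]] [500.32704642 183.73721935]
piv [514.05921807 285.20360522] r 31.360245392241225 theta 1.3703908557260829
hub [514.2750595  282.66696206  63.4379304 ]
[ 4.35050511e-01  6.13360801e-02  1.74186590e+00 -4.44089210e-16
  1.33839068e+00 -4.32378127e-01]
[ 4.35050511e-01  6.13360801e-02  1.74186590e+00 -4.44089210e-16
  1.33839068e+00  2.70921453e+00]
[ 4.35050511e-01  6.13360801e-02  1.74186590e+00 -4.44089210e-16
  1.33839068e+00  2.70921453e+00]
```

Run:
```python
from s import *
a=np.radians(4.7); D=down(a+np.pi/4); piv=np.array([514.5,284.2]); pin=np.array([545.2,281.5]); Z=72
manip.goto((*pin,170),D); manip.grip(0.4); manip.move_linear((*pin,125),speed=120); manip.wait(.2); f0=F(8)
manip.move_linear((*pin,Z),speed=60); print("down",F()-f0)
manip.grip(0.0,f_grip=15); print("w",manip.read_opening()*93,manip.read_grip_force(),np.round(F()-f0,1),manip.read_t())
p=manip.read_eef_pos()[:2]; r=np.hypot(*(p-piv)); ph=np.arctan2(*(p-piv)[::-1]); end=-np.pi/2+a
print(p,r,"theta",ph-end)
th=ph-end
while th>-0.15:
    th-=0.08; q=piv+r*np.array([np.cos(end+th),np.sin(end+th)])
    manip.move_linear((*q,Z),speed=40); f=F(2)-f0
    e=np.array([np.cos(end+th),np.sin(end+th)]); tg=np.array([-e[1],e[0]])
    print(round(th,2),"tan",round(f[:2]@tg,1),"rad",round(f[:2]@e,1),"z",round(f[2],1))
    if th<0.25 and f[:2]@tg>9 or np.linalg.norm(f)>18: break
print(manip.read_t(),manip.read_opening()*93)
```

```text
down [ 0.1657513  -0.11690785 -0.07023024]
w 9.339274459868966 14.999976307153702 [ 3.5  1.2 -1.3] 22.7583
[545.44188487 281.57128284] 31.05334753377183 theta 1.4040127718248414
1.32 tan 3.7 rad 3.8 z -1.8
1.24 tan 4.4 rad 6.3 z -3.1
1.16 tan 4.4 rad 8.9 z -3.5
1.08 tan 4.3 rad 9.3 z -3.4
1.0 tan 3.9 rad 8.6 z -2.9
0.92 tan 4.1 rad 6.2 z -2.2
0.84 tan 3.6 rad 5.9 z -1.5
0.76 tan 3.0 rad 3.9 z -1.6
0.68 tan 4.1 rad 2.8 z -0.9
0.6 tan 3.9 rad 3.6 z -0.9
0.52 tan 3.7 rad 2.7 z -0.5
0.44 tan 4.3 rad 1.9 z -0.4
0.36 tan 3.8 rad 1.7 z 0.4
0.28 tan 3.7 rad 0.6 z 0.6
0.2 tan 3.9 rad -0.2 z 0.5
0.12 tan 3.7 rad -1.0 z 0.9
0.04 tan 8.4 rad -0.9 z -1.4
-0.04 tan 23.4 rad -9.4 z -9.3
27.8583 9.52166516190037
```

Run:
```python
from s import *
a=np.radians(4.7); D=down(a+np.pi/4); Z=72; piv=np.array([514.5,284.2]); end=-np.pi/2+a; q=piv+31.05*np.array([np.cos(end+.01),np.sin(end+.01)])
manip.move_linear((*q,Z),speed=20); print(F())
manip.grip(0.25); print(manip.read_opening()*93,F())
p=manip.read_eef_pos(); manip.move_linear((p[0],p[1],150),speed=100)
manip.goto((380,-100,300),D); manip.wait(.3)
for n in("top","side"): cv2.imwrite(f"pics/{n}3.png",manip.camera(n))
print(manip.read_t(), F(8))
a=cv2.imread("pics/top3.png")[130:270,210:450];b=cv2.imread("pics/side3.png")[220:320,250:370]
cv2.imwrite("pics/c3.png",np.hstack([cv2.resize(a,(457,267),interpolation=2),cv2.resize(b,(320,267),interpolation=2)]))
```

```text
[10.50483872  8.54167288 -2.17138324]
22.98423595963923 [-0.26654902 -0.02654917 -0.12724652]
31.5667 [ 0.07429333 -0.02537187 -0.13056656]
```

View pics/c3.png

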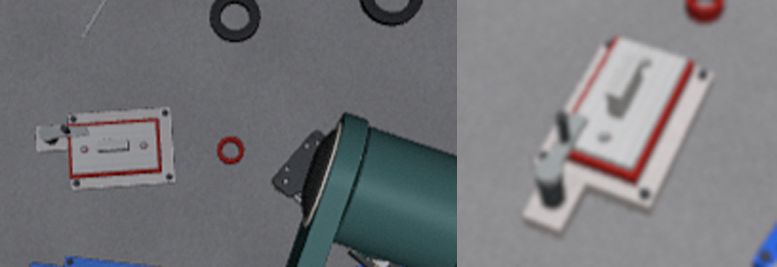

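The latch arm lies over the plate end, along the fixture axis. The plate is flat, both studs show in their holes, the bystanders in view have not moved and the robot is clear.

```bash
python3 -c "
from plant import manip
print(manip.close_job())"
```

```text
the job is handed in; nothing more can be done
None
```

The cover plate is seated flat on the red flange, rib up, and was released before the latch was swung shut to its stop and let go; I handed the job in at about 32 s, with the plate pressed at no more than about 6 N.

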